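# Lock a wooden car blank in the drilling jig

### The job

Push the notched wooden car blank along the jig's channel until its nose is right against the end stop, without lifting it. Then reach down through the window of the blue guard and press the red lever pad fully down, so that the lever's tooth locks into the notch, and take the hand away. Do not touch the guard at any time, and leave the jar, the screwdriver and the computer mouse where they are.

Things in the scene. Friction and masses are not known exactly. Their poses are not given: they have to be found in the camera images.
- jig: Fixed drilling jig; origin on the bench below the lever's tooth; x runs along the channel, away from the robot, y left, z up. Base plate 8 mm thick, jig x -225 to 75, y -170 to 170 mm. Channel centred on y = 0, open on top and at the near end, between rails with inner faces at y = +-24 mm, 6 mm thick, tops 20 mm above the bench, x -195 to 40 mm. Nothing spans it nearer than x = -12 mm.
- blank: Loose wooden block in the channel, 150 long (its x, along the channel), 44 wide, 32 mm high, about 0.16 kg; origin at the centre of its underside, 8 mm above the bench. A notch 16 mm wide, 14 mm deep crosses its top 35 mm ahead (+x) of the origin. Starts 30 to 65 mm short of the stop; home, its origin is at jig x = -35 mm with the notch under the tooth. Slides with a few N or less.
- blank_tail (a point): Centre of the blank's flat rear end face (the face towards the robot), at half its height, 24 mm above the bench; axes as the blank's. Pushing here along jig +x slides the blank.
- stop_face (a point): Centre of the dark end stop's face towards the robot, at jig x = +40 mm, 24 mm above the bench. The stop is 60 mm wide, its top 30 mm above the bench. The blank's nose must rest against it.
- tooth_tip (a point): Lower tip of the tooth under the lever's bar, over the channel's centre line: 8 mm long along the channel, 24 mm across, tip 43 mm above the bench with the lever up (3 mm over the blank). It comes down 12 mm into the notch; if the blank is not home it lands on the blank or in front of it.
- guard: Blue sheet-metal guard fixed on the jig right of the channel: closed near, far and right sides, flat top frame with a square window; 114 x 114 mm outside, centred on jig x = 0, y = -90 mm, its top 88 mm above the bench. Origin under its centre, 8 mm above the bench; axes as the jig's. Must not be touched.
- window (a point): Centre of the guard's window, level with the top of the frame (88 mm above the bench). The window is 90 x 90 mm, sides along the jig's axes; the frame is 8 mm thick.
- pad_top (a point): Centre of the top face of the red pad on the lever's end, 44 x 44 mm, under the middle of the window. About 71 mm above the bench with the lever up (17 mm below the top of the window frame) and 50 mm with the lever fully down.
- lever (a joint): Lever angle in rad: 0 up, 0.10 fully down on its stop; starts 0 to 0.012. Hinged along jig x left of the channel (jig y = 120 mm, 60 mm above the bench; posts 74 mm high). Its steel bar, 20 mm wide, top at 64 mm, crosses the channel and ends under the window. The pad, 210 mm from the hinge, goes down 21 mm in all and takes about 5 N. Stays where it is left (friction, no spring).
- jar: Screw jar with a lid, 52 mm across, 75 mm high, standing on the bench; origin under its centre. Leave alone.
- screwdriver: Red-handled screwdriver, about 0.2 m long, lying on the bench left of the jig, its length along its x axis. Leave alone.
- mouse: Black computer mouse, 100 x 58 x 31 mm, on the bench; origin under its centre. Leave alone.

How it is judged:
By the outcome, as a careful person would: the job done as asked, in the order asked, and still so for the second after the job is handed in, with the robot touching nothing.
It also fails if it takes over 45 s, if anything falls off the work surface, if the arm or the gripper's body presses on something with over 40 N, if the wrist force passes 120 N, or if a joint passes its speed limit or range.

### The arm

A 7-joint arm with a two-finger parallel gripper is mounted at the origin on the work surface. World frame = base frame: x ahead of the robot, y to its left, z up, the work surface at z = 0. Lengths are in m, angles in rad, forces in N, time in s.
With the tool pointing down it reaches from about 0.35 to 0.9 m from the base axis. Payload 8.1 kg.
Tool frame: the origin (TCP) lies on the centre line of the jaws, within the pads' length; the fingertips stand 22 mm ahead of it and the grasp point (between the pads) lies 3 mm ahead of it; z points along the fingers, y is the direction in which the jaws open and shut (so a half turn about z gives the same grasp; the last joint's range is limited). The gripper opens to 92 mm and grips with 3 to 60 N. Pads are 19 mm wide; open, the fingers measure 130 mm over their backs; the gripper's body (75 mm by 190 mm) begins 47 mm behind the grasp point.
Start: joints at [-1.354, 0.434, 0.025, 1.573, -0.012, 1.134, -0.075], TCP at [0.197, 0.593, 0.249] pointing down, gripper open.
Joint ranges: [-2.62, 2.62], [-0.44, 2.09], [-1.27, 1.32], [0.08, 2.57], [-1.32, 4.46], [0.12, 2], [-2.74, 2.74]. Speed limits (rad/s): [2.22, 2.22, 3.01, 3.01, 3.14, 3.14, 3.14].

### API

Orientations are given as a rotation vector (axis times angle).
In Python, from cell import arm gives the robot as it stands.
- The arm moves only by the shell command python3 -m pendant 'ROWS' [FORCE]. ROWS is JSON, a list that holds one entry, the list of rows, each a list of 7 numbers: the shift along the tool's x, y, z in units of 0.04 m (1.0 is 0.04 m), then the turn, a rotation vector about the tool's x, y, z in units of 0.08 rad (1.0 is 0.08 rad), then the closure, from 0 (fully open) to 1 (shut). In form: [[[tx, ty, tz, ax, ay, az, fingers], ...]]. A call has 1 to 20 rows; each row shifts and turns the commanded pose from where the row before left it, along the tool's axes as they then stand; what a row does not reach is not made up. A row lasts 1/12 s, in which the tool goes at most 41.7 mm and 7.16 degrees, less where a joint would pass 70% of its speed; a pose out of reach is approached as far as the arm can. A call with a number of a shift or a turn outside -1 to 1 is refused whole. A call with a gripper value outside its range is refused whole. The fingers move at their own pace and stop on an object; FORCE is the grip in N (left out, the last holds). Time passes only in rows, so rows that do not move let the fingers close. It gives the time, the measured TCP pose, the force and the opening at its end, in the units of the state.
- arm.observe(): the state, without advancing time (a new reading comes with each control period).
- arm.get_image(name): name is "scene" or "top" or "wrist"; returns a dict with "img" (384x512x3 uint8, red, green, blue), "z_map" (384x512 float32, m along the optical axis (not along the pixel's ray), 0 where there is no reading), "K" (3x3 intrinsics, pixels), "k1" (the pictures are not rectified: a ray, as slopes to the right and down, at radius r is drawn at 1 + k1 r^2 times it, then the intrinsics apply), "R" (3x3) and "t" (3): a world point X has camera coordinates R X + t. Camera axes: x right, y down, z forward; pixel columns grow to the right and rows downward; lengths in m; the calibration is good to about 2 mm. A picture is of the moment at which its call begins.
- arm.sign_off(): hands the job in, once; it reports no verdict.
The state is a dict: "clock": time; "joints": joint angles; "dq": joint speeds; "joint_efforts": joint torques, N m; "position": TCP position; "ee_rot": TCP orientation; "force": force on the tool from outside, world axes, zero at the start; "ft_torque": the same for the moment, N m; "width": opening from 0.0 (shut) to 1.0 (fully open).
Only numpy, scipy, OpenCV 4.12 (cv2) and the standard library are available. Lean on these libraries where they do the work, as an engineer would, in place of code of your own. Each camera call takes 0.05 s, during which the arm holds its last target.

## Working session

There is one attempt and no reset: what is moved stays moved. The work goes in short steps, Python scripts to look and compute and a shell command to move; the robot and the scene stay as the last step left them, time stands still between calls to the robot, and variables do not carry over. Pictures are saved under pics/ and viewed, and the job is handed in when it is done.

```bash
ls; mkdir -p pics; python3 - <<'E'
from cell import arm
import cv2,numpy as np
s=arm.observe();print(s)
for n in("scene","top","wrist"):
    d=arm.get_image(n);cv2.imwrite(f"pics/{n}0.png",d["img"][:,:,::-1]);print(n,d["K"],d["k1"],d["R"],d["t"])
    np.savez(f"{n}0.npz",**d)
E
```

```text
pics
{'clock': 0.0, 'joints': array([-1.3535824 ,  0.43521772,  0.02499819,  1.57407715, -0.01159849,
        1.13397108, -0.0750739 ]), 'dq': array([-4.31054420e-04, -9.50522765e-05, -5.02042885e-04,  9.80023072e-04,
       -4.53054224e-04, -9.37714282e-04, -3.28419851e-04]), 'joint_efforts': array([-8.52232952e-04, -6.67831564e+01,  9.84518901e-01, -3.14477599e+01,
       -6.06882828e-02,  4.22964175e-02,  1.83741481e-04]), 'position': array([0.19641414, 0.59285331, 0.24795621]), 'ee_rot': array([-5.00311330e-01, -3.10140344e+00,  2.39604818e-03]), 'force': array([0.27606281, 0.49767923, 0.15592907]), 'ft_torque': array([0.0440951 , 0.01603153, 0.03375488]), 'width': 1.000438990975285}
scene [[415.73947217   0.         251.9034459 ]
 [  0.         415.73947217 187.56435065]
 [  0.           0.           1.        ]] 0.020290841350079244 [[ 3.12038183e-01  9.50069546e-01 -1.75846752e-04]
 [ 5.72669958e-01 -1.88233797e-01 -7.97882922e-01]
 [-7.58077365e-01  2.48869235e-01 -6.02812419e-01]] [-0.2583512  -0.28778627  1.52201811]
top [[456.77508363   0.         266.10680716]
 [  0.         456.77508363 191.8028394 ]
 [  0.           0.           1.        ]] -0.1401581136405058 [[ 0.01170535 -0.99991516  0.00571494]
 [-0.98834465 -0.01243707 -0.15172402]
 [ 0.15178222 -0.00387235 -0.98840637]] [0.03867824 0.65180749 1.09960727]
wrist [[316.58766411   0.         261.18635534]
 [  0.         316.58766411 187.97230371]
 [  0.           0.           1.        ]] -0.01068123060340929 [[ 3.13756897e-01  9.49503210e-01 -5.13971088e-04]
 [ 9.14142458e-01 -3.01925739e-01  2.70526181e-01]
 [ 2.56710297e-01 -8.53492980e-02 -9.62712481e-01]] [-0.62430358 -0.03419736  0.38889016]
```

View pics/scene0.png

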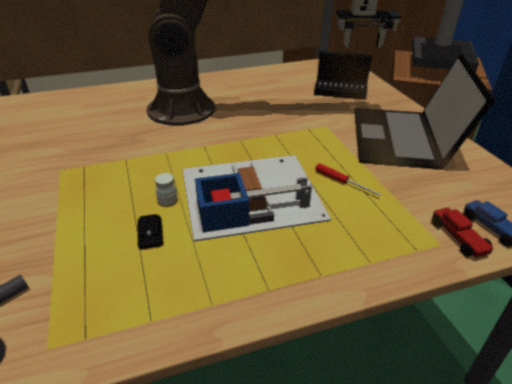

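View pics/top0.png

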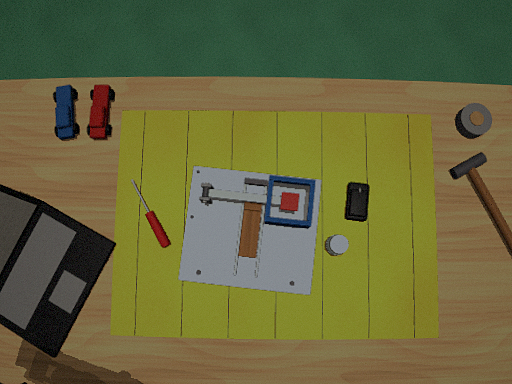

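The overhead view shows the jig plate with corners at about (193,166), (320,178), (310,295) and (180,281). The guard is at (290,200), the red pad at (289,202), the blank at (250,230), the lever post at (206,194), the jar at (337,244), the mouse at (357,201) and the screwdriver at (152,220). Next I'll measure these.

```bash
cat > h.py <<'E'
import numpy as np,cv2
def ray(d,u,v):
    K=d["K"];k=float(d["k1"]);p=np.array([(u-K[0,2])/K[0,0],(v-K[1,2])/K[1,1]]);q=p.copy()
    for _ in range(20): q=p/(1+k*(q@q))
    R=d["R"];return -R.T@d["t"],R.T@np.array([q[0],q[1],1.])
def onz(d,u,v,z):
    c,r=ray(d,u,v);return c+r*(z-c[2])/r[2]
def proj(d,X):
    c=d["R"]@np.asarray(X)+d["t"];q=c[:2]/c[2];q=q*(1+float(d["k1"])*(q@q));return d["K"][:2,:2]@q+d["K"][:2,2]
E
python3 - <<'E'
import numpy as np,cv2
from h import *
d=np.load("top0.npz");im=d["img"];
c=im[150:310,165:385,::-1];cv2.imwrite("pics/topc.png",cv2.resize(c,None,fx=3.6,fy=3.6,interpolation=cv2.INTER_CUBIC))
hsv=cv2.cvtColor(im,cv2.COLOR_RGB2HSV)
def big(m,n,z):
    cs,_=cv2.findContours(m.astype(np.uint8),cv2.RETR_EXTERNAL,cv2.CHAIN_APPROX_NONE)
    cs=[c for c in cs if 150<c[:,0,0].mean()<330 and 150<c[:,0,1].mean()<310]
    c=max(cs,key=cv2.contourArea);b=cv2.boxPoints(cv2.minAreaRect(c));
    P=np.array([onz(d,*p,z) for p in b]);print(n,b.round(1).tolist(),"\n",P[:,:2].round(4).tolist(),"c",P.mean(0).round(4),"sides",np.linalg.norm(P[0]-P[1]).round(4),np.linalg.norm(P[1]-P[2]).round(4),"ang",[np.degrees(np.arctan2(*(P[i+1]-P[i])[[1,0]])).round(2) for i in(0,1)])
H,S,V=hsv[...,0],hsv[...,1],hsv[...,2]
big((S<60)&(V>90),"plate",.008)
big((H>95)&(H<130)&(S>100),"guard",.088)
big(((H<6)|(H>174))&(S>150),"pad",.071)
big((H>6)&(H<18)&(S>110),"blank",.040)
zm=d["z_map"]
for u,v in((289,202),(250,230),(270,270)):
    z=zm[v,u];c,r=ray(d,u,v);print((c+r*z).round(4))
E
```

```text
plate [[177.6999969482422, 280.1000061035156], [190.5, 164.8000030517578], [322.6000061035156, 179.5], [309.79998779296875, 294.79998779296875]] 
 [[0.4265, 0.2699], [0.7272, 0.247], [0.6922, -0.1016], [0.3942, -0.0678]] c [0.56   0.0869 0.008 ] sides 0.3016 0.3504 ang [np.float64(-4.34), np.float64(-95.74)]
guard [[263.3999938964844, 222.8000030517578], [268.70001220703125, 174.6999969482422], [315.29998779296875, 179.89999389648438], [310.0, 228.0]] 
 [[0.5698, 0.0525], [0.6877, 0.0409], [0.6763, -0.0734], [0.5585, -0.06]] c [ 0.6231 -0.01    0.088 ] sides 0.1185 0.1148 ang [np.float64(-5.61), np.float64(-95.69)]
pad [[144.60000610351562, 213.1999969482422], [153.0, 209.0], [170.1999969482422, 243.39999389648438], [161.8000030517578, 247.60000610351562]] 
 [[0.5907, 0.3465], [0.6015, 0.3259], [0.5175, 0.2795], [0.5069, 0.2999]] c [0.5541 0.3129 0.071 ] sides 0.0233 0.0959 ang [np.float64(-62.45), np.float64(-151.07)]
blank [[237.8000030517578, 255.39999389648438], [244.39999389648438, 201.10000610351562], [262.0, 203.1999969482422], [255.5, 257.5]] 
 [[0.4916, 0.1151], [0.6283, 0.1013], [0.6235, 0.0567], [0.487, 0.0711]] c [0.5576 0.086  0.04  ] sides 0.1374 0.0449 ang [np.float64(-5.77), np.float64(-96.17)]
[ 0.6236 -0.0101  0.0691]
[0.5554 0.0858 0.0402]
[0.456  0.0342 0.012 ]
```

```bash
python3 - <<'E'
import numpy as np,cv2
d=np.load("scene0.npz");c=d["img"][145:245,150:350,::-1];cv2.imwrite("pics/scenec.png",cv2.resize(c,None,fx=4,fy=4,interpolation=cv2.INTER_CUBIC))
E
```

```text
(no output)
```

View pics/topc.png

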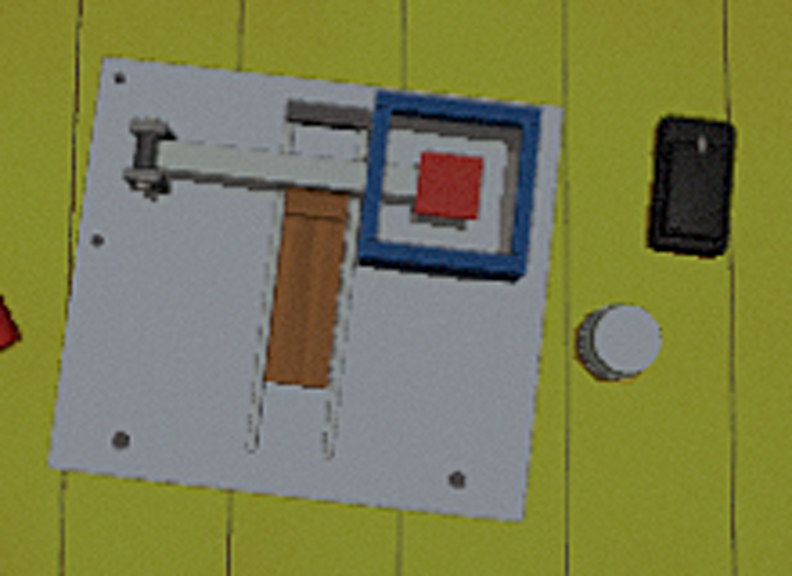

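View pics/scenec.png

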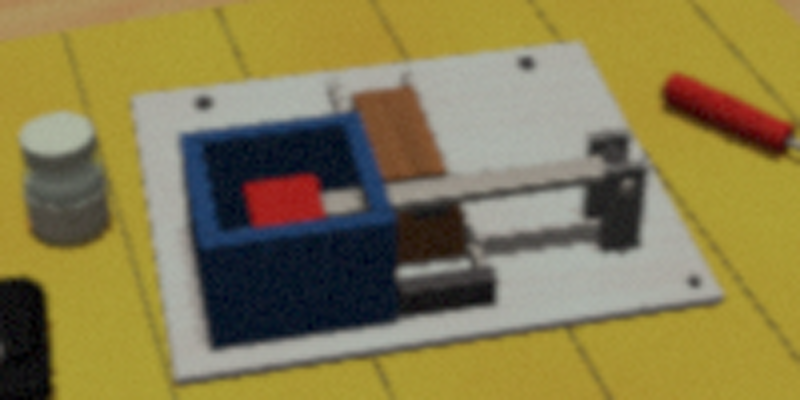

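View pics/wrist0.png

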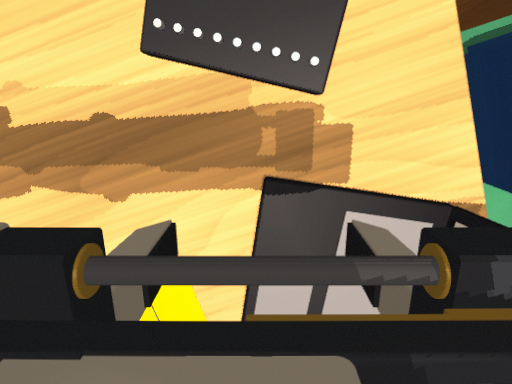

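The top crop shows the pad at crop (450,185), with the bar crossing to posts at (150,155), and the blank's tail edge at (298,384). The first red mask caught the screwdriver, so I'll redo the pad and fit the jig frame.

```bash
python3 - <<'E'
import numpy as np,cv2
from h import *
from scipy.spatial.transform import Rotation as Ro
for name,box in (("top",(270,320,180,230)),("scene",(195,245,180,215))):
    d=np.load(name+"0.npz");im=d["img"];hsv=cv2.cvtColor(im,cv2.COLOR_RGB2HSV);H,S,V=[hsv[...,i].astype(int) for i in range(3)]
    m=(((H<6)|(H>174))&(S>130)).astype(np.uint8);k=np.zeros_like(m);k[box[2]:box[3],box[0]:box[1]]=1;m*=k
    v,u=np.nonzero(m);print(name,len(u),u.mean(),v.mean(),onz(d,u.mean(),v.mean(),.070).round(4))
    c=max(cv2.findContours(m,0,1)[0],key=cv2.contourArea)
    b=cv2.boxPoints(cv2.minAreaRect(c));P=np.array([onz(d,*p,.07) for p in b]);print(b.round(1).tolist(),P[:,:2].round(4).tolist())
    zz=d["z_map"][v,u];X=np.array([ (lambda cr:cr[0]+cr[1]*z)(ray(d,a,bb)) for a,bb,z in zip(u,v,zz)]);print("depth med",np.median(X,0).round(4))
    # guard top via depth
    m=((H>95)&(H<130)&(S>100));v,u=np.nonzero(m);zz=d["z_map"][v,u]
    X=np.array([ (lambda cr:cr[0]+cr[1]*z)(ray(d,a,bb)) for a,bb,z in zip(u,v,zz)])
    t=(X[:,2]>.080)&(X[:,2]<.098)&(np.hypot(X[:,0]-.62,X[:,1])<.12);X=X[t];print("guard top n",len(X),"z",np.median(X[:,2]))
    r=cv2.minAreaRect(X[:,:2].astype(np.float32));print(r)
d=np.load("top0.npz")
# hand picked from crop (scale 3.6, offset 165,150)
f=lambda x,y,z:onz(d,165+(x+.5)/3.6-.5,150+(y+.5)/3.6-.5,z)
for n,x,y,z in (("tailL",267,382,.04),("tailR",328,387,.04),("railLnear",254,452,.02),("railRnear",328,458,.02),("plateNL",49,467,.008),("plateNR",523,521,.008),("plateFL",104,57,.008),("plateFR",564,106,.008),
 ("gFL",376,91,.088),("gFR",540,109,.088),("gNL",359,263,.088),("gNR",524,272,.088)): print(n,f(x,y,z).round(4))
E
```

```text
top 293 289.15017064846415 201.48464163822527 [ 0.6247 -0.0104  0.07  ]
[[279.6000061035156, 209.10000610351562], [281.29998779296875, 192.0], [298.3999938964844, 193.6999969482422], [296.70001220703125, 210.8000030517578]] [[0.6057, 0.013], [0.6481, 0.0091], [0.6443, -0.0333], [0.6019, -0.0291]]
depth med [ 0.624  -0.0101  0.0705]
guard top n 716 z 0.08885774196674723
((0.6259559988975525, -0.010869424790143967), (0.11189213395118713, 0.11264995485544205), 84.40226745605469)
scene 207 220.44927536231884 194.33333333333334 [ 0.6243 -0.013   0.07  ]
[[210.5, 189.89999389648438], [229.0, 187.60000610351562], [230.3000030517578, 198.6999969482422], [211.89999389648438, 201.0]] [[0.5998, -0.0317], [0.6049, 0.0137], [0.6481, 0.0051], [0.6428, -0.0388]]
depth med [ 0.6244 -0.013   0.0696]
guard top n 641 z 0.08752449958236497
((0.6259564757347107, -0.013607483357191086), (0.11365655064582825, 0.11577791720628738), 84.97369384765625)
tailL [0.4908 0.1127 0.04  ]
tailR [0.4879 0.0704 0.04  ]
railLnear [0.442 0.122 0.02 ]
railRnear [0.4385 0.07   0.02  ]
plateNL [0.4284 0.2684 0.008 ]
plateNR [ 0.3952 -0.0681  0.008 ]
plateFL [0.7256 0.2388 0.008 ]
plateFR [ 0.6933 -0.0982  0.008 ]
gFL [0.6873 0.04   0.088 ]
gFR [ 0.6763 -0.0716  0.088 ]
gNL [0.5701 0.0501 0.088 ]
gNR [ 0.5653 -0.0605  0.088 ]
```

```bash
python3 - <<'E'
import numpy as np,cv2
from h import *
from scipy.spatial.transform import Rotation as Ro
from cell import arm
s=arm.observe();T=Ro.from_rotvec(s["ee_rot"]).as_matrix();print("tool axes cols\n",T.round(4))
w=np.load("wrist0.npz");c=-w["R"].T@w["t"];print("wrist cam in tool",(T.T@(c-s["position"])).round(4),"cam fwd in tool",(T.T@w["R"][2]).round(3))
d=np.load("top0.npz");z=d["z_map"]
for u,v in((10,190),(20,210),(40,205),(80,225),(112,243),(60,300),(50,350),(20,350),(5,300),(337,244),(357,201),(70,370),(30,370)):
    cc,r=ray(d,u,v);print((u,v),(cc+r*z[v,u]).round(3))
yaw=np.radians(-5.7);ey=np.array([-np.sin(yaw),np.cos(yaw),0])
a=[]
for sg in(1,-1):
    y=sg*ey;zt=np.array([0,0,-1.]);x=np.cross(y,zt);G=np.c_[x,y,zt];dr=Ro.from_matrix(T.T@G).as_rotvec();print(sg,dr.round(4),(dr/.08).round(2))
E
```

```text
tool axes cols
 [[-9.493e-01  3.145e-01 -3.000e-04]
 [ 3.145e-01  9.493e-01 -1.100e-03]
 [-1.000e-04 -1.100e-03 -1.000e+00]]
wrist cam in tool [ 0.0727 -0.0004 -0.1352] cam fwd in tool [-0.27   0.001  0.963]
(10, 190) [0.636 0.675 0.129]
(20, 210) [0.593 0.675 0.073]
(40, 205) [0.613 0.649 0.018]
(80, 225) [0.562 0.531 0.021]
(112, 243) [0.517 0.442 0.023]
(60, 300) [0.366 0.575 0.02 ]
(50, 350) [0.237 0.598 0.02 ]
(20, 350) [0.226 0.694 0.001]
(5, 300) [0.358 0.732 0.019]
(337, 244) [ 0.521 -0.127  0.076]
(357, 201) [ 0.633 -0.186  0.035]
(70, 370) [0.184 0.55  0.002]
(30, 370) [0.175 0.664 0.   ]
1 [-0.0012 -0.     -0.2204] [-0.01 -0.   -2.76]
-1 [-1.0000e-04  1.7000e-03  2.9212e+00] [-0.000e+00  2.000e-02  3.651e+01]
```

The jig frame agrees between the plate and guard fits: origin about (0.635, 0.078), yaw about -5.7°. The blank's tail is at jig x ≈ -146 mm, so it has about 36 mm to travel. The path clears the laptop, which is only about 20 mm high along the way. I'll turn to the jig's yaw, shut the fingers and go above the channel behind the tail.

```bash
python3 -m pendant '[[[0,0,0,0,0,-0.92,1],[0,0,0,0,0,-0.92,1],[0,0,0,0,0,-0.92,1],[-0.53,-0.78,0,0,0,0,1],[-0.53,-0.78,0,0,0,0,1],[-0.53,-0.78,0,0,0,0,1],[-0.53,-0.78,0,0,0,0,1],[-0.53,-0.78,0,0,0,0,1],[-0.53,-0.78,0,0,0,0,1],[-0.53,-0.78,0,0,0,0,1],[-0.53,-0.78,0,0,0,0,1],[-0.53,-0.78,0,0,0,0,1],[-0.53,-0.78,0,0,0,0,1],[-0.53,-0.78,0,0,0,0,1],[-0.53,-0.78,0,0,0,0,1],[-0.53,-0.78,0,0,0,0,1],[-0.53,-0.78,0,0,0,0,1],[0,0,0,0,0,0,1]]]' 10
cat > st.py <<'E'
from cell import arm
import numpy as np
from h import *
from scipy.spatial.transform import Rotation as Ro
yaw=np.radians(-5.7);O=np.array([.635,.0778,0])
Rj=Ro.from_euler('z',yaw).as_matrix();G=np.c_[-Rj[:,0],Rj[:,1],[0,0,-1]]
def st():
    s=arm.observe();T=Ro.from_rotvec(s["ee_rot"]).as_matrix()
    print("t",round(s["clock"],2),"pos",s["position"].round(4),"jig TCP",(Rj.T@(s["position"]-O)*1000).round(1),"turn to go/.08",(Ro.from_matrix(T.T@G).as_rotvec()/.08).round(2),"F",s["force"].round(1),"w",round(s["width"],3),"q",s["joints"].round(2))
    return s
E
python3 -c "from st import *;st()"
```

```text
clock: 1.65
position: [0.4515, 0.122, 0.249]
ee_rot: [0.17, 3.135, -0.004]
force: [0.5, 0.5, 0.6]
width: 0.004
t 1.65 pos [0.4515 0.122  0.249 ] jig TCP [-187.    25.8  249. ] turn to go/.08 [-0.03  0.03 -0.11] F [0.5 0.5 0.6] w 0.004 q [-0.59  0.17  0.24  1.96 -0.05  1.02  1.14]
```

```bash
python3 -m pendant '[[[-0.2,-0.32,0.4,0,0,-0.1,1],[-0.15,-0.32,0.8,0,0,0,1],[0,0,0.8,0,0,0,1],[0,0,0.8,0,0,0,1],[0,0,0,0,0,0,1],[0,0,0,0,0,0,1]]]'
python3 - <<'E'
from st import *
import cv2
st()
for n in("wrist","top","scene"):
    d=arm.get_image(n);np.savez(n+"1.npz",**d);cv2.imwrite(f"pics/{n}1.png",d["img"][:,:,::-1])
d=np.load("scene1.npz")["img"][130:245,150:350,::-1];cv2.imwrite("pics/scene1c.png",cv2.resize(d,None,fx=4,fy=4,interpolation=2))
E
```

```text
clock: 2.15
position: [0.459, 0.1022, 0.1361]
ee_rot: [-0.143, -3.135, 0.003]
force: [-0.1, -0.7, 1.7]
width: 0.001
t 2.15 pos [0.459  0.1022 0.1361] jig TCP [-177.5    6.8  136.1] turn to go/.08 [-0.02 -0.04  0.1 ] F [-0.1 -0.7  1.7] w 0.001 q [-0.52  0.33  0.23  2.09 -0.11  0.74  1.26]
```

View pics/wrist1.png

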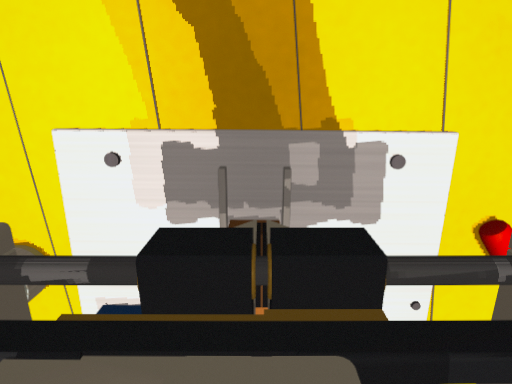

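View pics/scene1c.png

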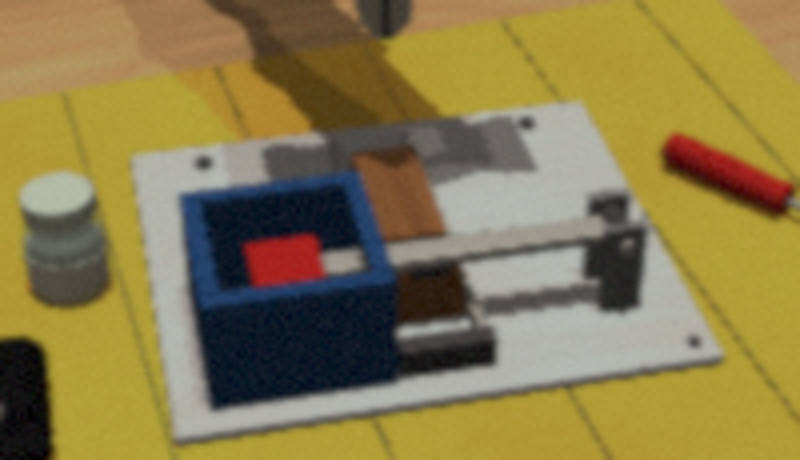

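The wrist view shows the rail near ends at (223,168) and (287,168), with the blank's tail top edge at about (254,220). I'll check these against the jig frame.

```bash
python3 - <<'E'
from st import *
import cv2
s=st()
d=np.load("wrist1.npz")
for n,u,v,z in(("rail a",223,168,.02),("rail b",287,168,.02),("tail",254,220,.04),("plate corner",55,129,.008),("plate corner",456,132,.008)):
    print(n,(Rj.T@(onz(d,u,v,z)-O)*1000).round(1))
c=d["img"][150:240,200:310,::-1];cv2.imwrite("pics/wrist1c.png",cv2.resize(c,None,fx=6,fy=6,interpolation=2))
E
```

```text
t 2.3 pos [0.4613 0.1031 0.1385] jig TCP [-175.3    7.9  138.5] turn to go/.08 [0.02 0.03 0.11] F [-0.3  0.2  0.9] w 0.006 q [-0.52  0.33  0.23  2.08 -0.11  0.74  1.26]
rail a [-196.6  -24.6   20. ]
rail b [-197.1   27.3   20. ]
tail [-159.6    1.1   40. ]
plate corner [-225.7 -164.2    8. ]
plate corner [-226.2  167.2    8. ]
```

View pics/wrist1c.png

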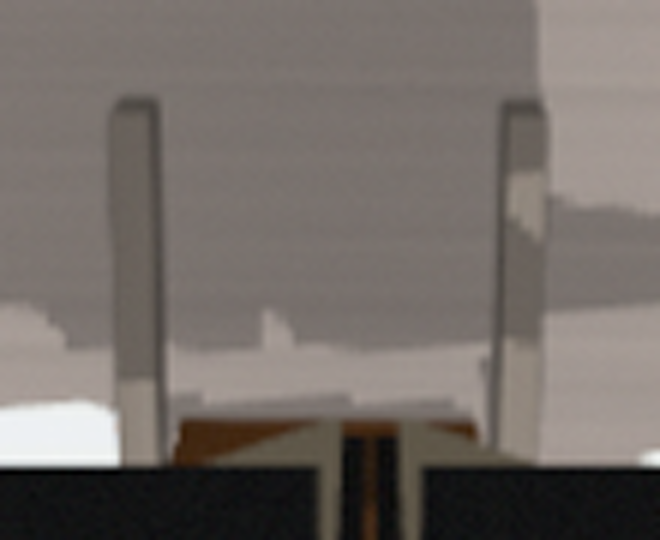

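That agrees: v=220 is the lower edge of the rear face (z=8 mm), which gives x ≈ -147. The channel centre is at y ≈ 0–1 mm. I'll lower behind the tail with the tips at about z=22 mm, just above the rail tops.

```bash
python3 -m pendant '[[[0,-0.18,0.2,0,0,0.1,1],[0,0,0.6,0,0,0,1],[0,0,0.6,0,0,0,1],[0,0,0.5,0,0,0,1],[0,0,0.3,0,0,0,1],[0,0,0,0,0,0,1],[0,0,0,0,0,0,1],[0,0,0,0,0,0,1]]]'
python3 -c "from st import *;st();arm.get_image('top');st()"
```

```text
clock: 2.97
position: [0.4603, 0.0953, 0.0498]
ee_rot: [0.156, 3.136, 0.001]
force: [0.4, 0.0, -0.2]
width: 0.005
t 2.97 pos [0.4603 0.0953 0.0498] jig TCP [-175.6    0.    49.8] turn to go/.08 [0.01 0.02 0.  ] F [ 0.4  0.  -0.2] w 0.005 q [-0.46  0.48  0.19  2.16 -0.17  0.52  1.33]
t 3.02 pos [0.4604 0.0954 0.0499] jig TCP [-175.5    0.2   49.9] turn to go/.08 [0.01 0.02 0.  ] F [0.3 0.3 0.4] w 0.007 q [-0.46  0.47  0.19  2.16 -0.17  0.52  1.33]
```

```bash
python3 -m pendant '[[[0,0,0.15,0,0,0,1],[-0.15,0,0,0,0,0,1],[-0.15,0,0,0,0,0,1],[-0.15,0,0,0,0,0,1],[-0.15,0,0,0,0,0,1],[-0.15,0,0,0,0,0,1],[-0.15,0,0,0,0,0,1],[-0.15,0,0,0,0,0,1],[0,0,0,0,0,0,1],[0,0,0,0,0,0,1]]]'
python3 - <<'E'
from st import *
import cv2
st();d=arm.get_image("top");np.savez("top2.npz",**d)
st()
c=d["img"][150:310,165:385,::-1];cv2.imwrite("pics/top2c.png",cv2.resize(c,None,fx=3.6,fy=3.6,interpolation=2))
E
```

```text
clock: 3.85
position: [0.5018, 0.0911, 0.0427]
ee_rot: [0.156, 3.137, 0.0]
force: [-0.2, -0.9, 0.0]
width: 0.006
t 3.85 pos [0.5018 0.0911 0.0427] jig TCP [-133.8   -0.    42.7] turn to go/.08 [0.   0.01 0.  ] F [-0.2 -0.9  0. ] w 0.006 q [-0.42  0.53  0.18  2.07 -0.18  0.56  1.36]
t 3.9 pos [0.5014 0.0911 0.0426] jig TCP [-134.3   -0.    42.6] turn to go/.08 [-0.  0.  0.] F [-0.  -1.3  0.5] w 0.007 q [-0.42  0.53  0.18  2.07 -0.18  0.56  1.36]
```

View pics/top2c.png

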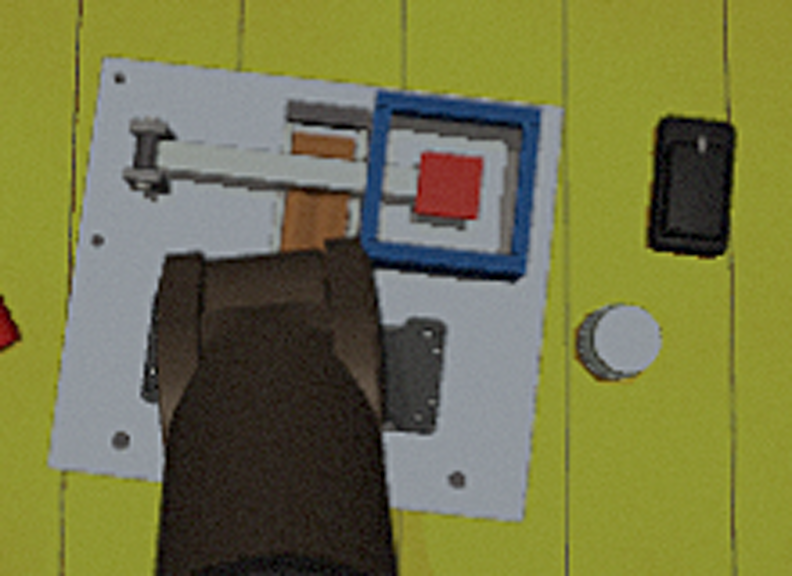

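The blank slid: its nose is now past the bar at crop (322,135), with a gap of about 12 crop px to the stop. The gripper body clears the guard. I'll carry on in small rows.

```bash
python3 -m pendant '[[[-0.1,0,0,0,0,0,1],[-0.08,0,0,0,0,0,1],[-0.05,0,0,0,0,0,1],[-0.05,0,0,0,0,0,1],[0,0,0,0,0,0,1]]]'
python3 -c "from st import *;st()"
python3 -m pendant '[[[-0.03,0,0,0,0,0,1],[-0.03,0,0,0,0,0,1],[-0.03,0,0,0,0,0,1],[0,0,0,0,0,0,1]]]'
python3 -c "from st import *;st()"
```

```text
clock: 4.32
position: [0.5129, 0.09, 0.0428]
ee_rot: [0.156, 3.137, 0.0]
force: [0.1, 0.5, 0.8]
width: 0.003
t 4.32 pos [0.5129 0.09   0.0428] jig TCP [-122.7    0.    42.8] turn to go/.08 [0. 0. 0.] F [0.1 0.5 0.8] w 0.003 q [-0.41  0.54  0.19  2.04 -0.18  0.57  1.37]
clock: 4.65
position: [0.5133, 0.0899, 0.0423]
ee_rot: [-0.154, -3.133, 0.0]
force: [-8.1, 1.5, 6.8]
width: 0.007
t 4.65 pos [0.5133 0.0899 0.0423] jig TCP [-1.223e+02 -1.000e-01  4.230e+01] turn to go/.08 [-0.01 -0.07  0.01] F [-8.1  1.5  6.8] w 0.007 q [-0.41  0.55  0.18  2.04 -0.18  0.58  1.37]
```

Contact: 8 N back with no further travel at TCP x ≈ -122, where about -120 was expected. I'll lean on it slightly more, then check the nose against the stop in a picture.

```bash
python3 -m pendant '[[[-0.04,0,0,0,0,0,1],[-0.03,0,0,0,0,0,1],[0,0,0,0,0,0,1],[0,0,0,0,0,0,1]]]'
python3 - <<'E'
from st import *
import cv2
st()
a=[]
for n,(y0,x0) in(("top",(160,210)),("scene",(170,230))):
    d=arm.get_image(n);np.savez(n+"3.npz",**d);a.append(cv2.resize(d["img"][y0:y0+60,x0:x0+80,::-1],None,fx=5,fy=5,interpolation=2))
cv2.imwrite("pics/home3.png",np.hstack(a));st()
d=np.load("top3.npz")
# expected pixel of stop face edge / nose
for X in((40,0,30),(40,0,40),(40,22,40),(40,-22,40)):
    print(X,proj(d,O+Rj@(np.array(X)/1000)).round(1), proj(np.load("scene3.npz"),O+Rj@(np.array(X)/1000)).round(1))
E
```

```text
clock: 4.98
position: [0.5133, 0.0898, 0.0418]
ee_rot: [-0.153, -3.128, 0.001]
force: [-16.9, 3.2, 10.3]
width: 0.004
t 4.98 pos [0.5133 0.0898 0.0418] jig TCP [-1.223e+02 -1.000e-01  4.180e+01] turn to go/.08 [-0.01 -0.12  0.02] F [-16.9   3.2  10.3] w 0.004 q [-0.41  0.55  0.18  2.03 -0.18  0.58  1.37]
t 5.08 pos [0.5133 0.0898 0.0418] jig TCP [-1.223e+02 -1.000e-01  4.180e+01] turn to go/.08 [-0.01 -0.12  0.02] F [-16.1   1.8  11.2] w 0.008 q [-0.41  0.55  0.18  2.03 -0.18  0.58  1.37]
(40, 0, 30) [255.6 183.8] [261.1 212.6]
(40, 0, 40) [255.5 183.1] [261.2 209.4]
(40, 22, 40) [246.9 182.2] [270.  208.2]
(40, -22, 40) [264.1 184.1] [252.3 210.7]
```

View pics/home3.png

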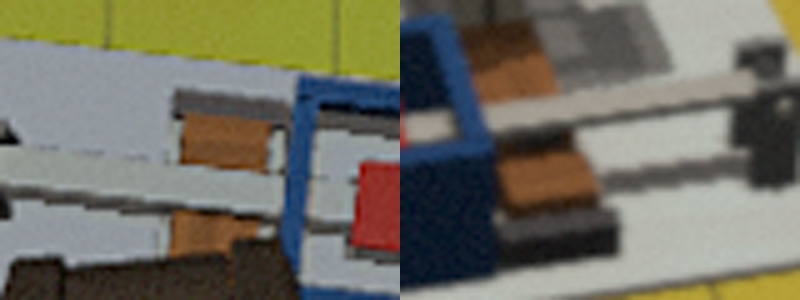

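In both pictures the brown nose meets the dark stop with no gap (left panel about (225,112), right panel about (550,210)). I'll back straight off and rise.

```bash
python3 -m pendant '[[[0.2,0,0,0,0,0,1],[0.4,0,0,0,0,0,1],[0.3,0,0,0,0,0,1],[0,0,-0.5,0,0,0,1],[0,0,-0.8,0,0,0,1],[0,0,-0.8,0,0,0,1],[0,0,-0.8,0,0,0,1],[0,0,-0.6,0,0,0,1],[0,0,0,0,0,0,1],[0,0,0,0,0,0,1]]]'
python3 - <<'E'
from st import *
import cv2
st();a=[]
for n,(y0,x0) in(("top",(160,210)),("scene",(170,230))):
    d=arm.get_image(n);np.savez(n+"4.npz",**d);a.append(cv2.resize(d["img"][y0:y0+60,x0:x0+80,::-1],None,fx=5,fy=5,interpolation=2))
cv2.imwrite("pics/home4.png",np.hstack(a));st()
E
```

```text
clock: 5.92
position: [0.4841, 0.0933, 0.1841]
ee_rot: [0.155, 3.134, 0.003]
force: [0.6, -0.4, -0.0]
width: 0.008
t 5.92 pos [0.4841 0.0933 0.1841] jig TCP [-151.7    0.4  184.1] turn to go/.08 [0.02 0.05 0.01] F [ 0.6 -0.4 -0. ] w 0.008 q [-0.5   0.29  0.26  1.99 -0.1   0.87  1.28]
t 6.02 pos [0.4826 0.0929 0.1821] jig TCP [-1.532e+02 -1.000e-01  1.821e+02] turn to go/.08 [-0.   -0.01  0.01] F [ 0.3 -0.3  0.8] w 0.005 q [-0.5   0.29  0.26  1.99 -0.1   0.87  1.28]
```

View pics/home4.png

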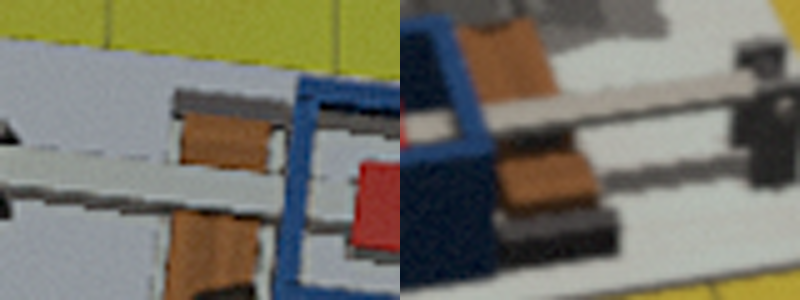

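The blank stayed home, nose still on the stop. Now I'll move over the window at height: tool x by -152 mm (3.8 units), tool y by -90 mm (2.25 units).

```bash
python3 -m pendant '[[[-0.4,-0.25,0,0,0,0,1],[-0.7,-0.4,0,0,0,0,1],[-0.7,-0.4,0,0,0,0,1],[-0.7,-0.4,0,0,0,0,1],[-0.7,-0.4,0,0,0,0,1],[-0.4,-0.25,0,0,0,0,1],[-0.2,-0.15,0,0,0,0,1],[0,0,0,0,0,0,1],[0,0,0,0,0,0,1],[0,0,0,0,0,0,1]]]'
python3 - <<'E'
from st import *
import cv2
st();a=[]
d=arm.get_image("wrist");np.savez("wrist5.npz",**d);cv2.imwrite("pics/wrist5.png",d["img"][:,:,::-1])
d=arm.get_image("scene");np.savez("scene5.npz",**d);cv2.imwrite("pics/scene5.png",cv2.resize(d["img"][120:250,150:330,::-1],None,fx=4.4,fy=4.4,interpolation=2))
s=st()
E
```

```text
clock: 6.85
position: [0.624, -0.0102, 0.182]
ee_rot: [-0.153, -3.136, -0.001]
force: [-0.1, 0.0, 0.4]
width: 0.009
t 6.85 pos [ 0.624  -0.0102  0.182 ] jig TCP [ -2.2 -88.7 182. ] turn to go/.08 [ 0.01 -0.02  0.02] F [-0.1  0.   0.4] w 0.009 q [-0.26  0.5   0.28  1.67 -0.16  1.    1.55]
t 6.95 pos [ 0.6244 -0.0101  0.1826] jig TCP [ -1.8 -88.5 182.6] turn to go/.08 [ 0.01 -0.01  0.03] F [-0.3 -0.7 -0.7] w 0.009 q [-0.26  0.5   0.28  1.67 -0.16  1.    1.55]
```

View pics/wrist5.png

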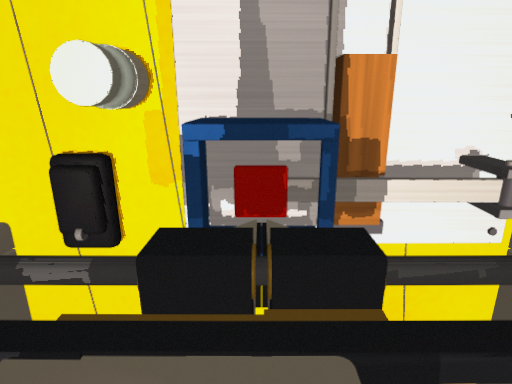

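View pics/scene5.png

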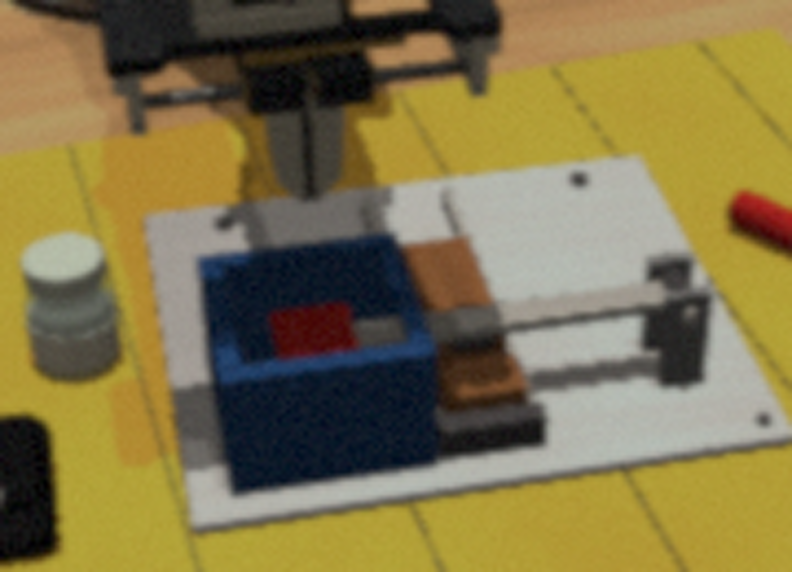

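In the wrist view the pad is centred at (261,191), in line with the finger centre line (u≈261). The window is centred as well, from u≈205 to 320. I'll go down to just above the pad.

```bash
python3 -m pendant '[[[0,-0.03,0.3,0,0,0,1],[0,0,0.6,0,0,0,1],[0,0,0.6,0,0,0,1],[0,0,0.4,0,0,0,1],[0,0,0.15,0,0,0,1],[0,0,0,0,0,0,1],[0,0,0,0,0,0,1]]]'
python3 - <<'E'
from st import *
import cv2
st()
d=arm.get_image("scene");np.savez("scene6.npz",**d);cv2.imwrite("pics/scene6.png",cv2.resize(d["img"][120:250,150:330,::-1],None,fx=4.4,fy=4.4,interpolation=2))
s=st()
E
```

```text
clock: 7.53
position: [0.6252, -0.0127, 0.1009]
ee_rot: [-0.155, -3.138, -0.0]
force: [-0.4, 0.1, 1.0]
width: 0.007
t 7.53 pos [ 0.6252 -0.0127  0.1009] jig TCP [ -0.8 -91.  100.9] turn to go/.08 [ 0.   -0.    0.01] F [-0.4  0.1  1. ] w 0.007 q [-0.24  0.59  0.26  1.74 -0.19  0.83  1.58]
t 7.58 pos [ 0.6257 -0.0127  0.1016] jig TCP [ -0.2 -91.  101.6] turn to go/.08 [0.   0.02 0.01] F [1.  0.2 0.6] w 0.004 q [-0.24  0.59  0.26  1.74 -0.19  0.83  1.58]
```

View pics/scene6.png

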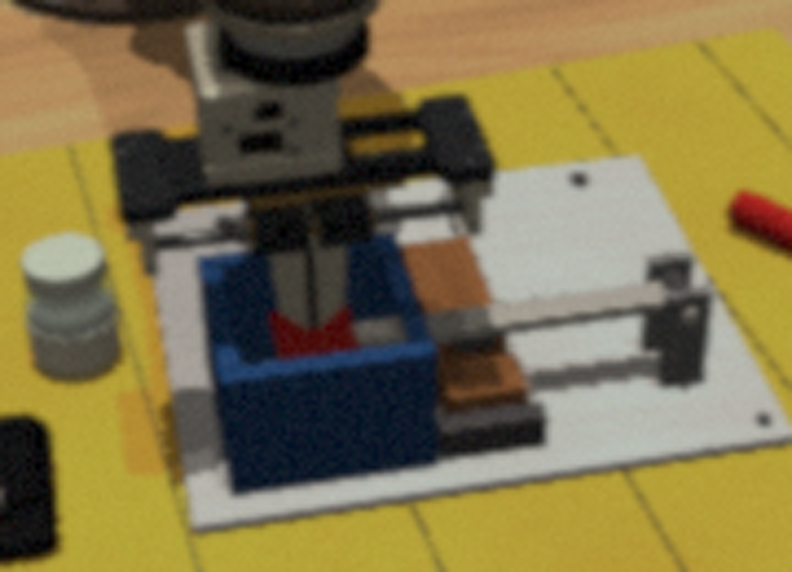

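The fingers are inside the window, over the pad's middle, clear of the frame all round. I'll press gently.

```bash
python3 -m pendant '[[[0,0,0.1,0,0,0,1],[0,0,0.1,0,0,0,1],[0,0,0.1,0,0,0,1],[0,0,0.1,0,0,0,1],[0,0,0.1,0,0,0,1],[0,0,0.1,0,0,0,1],[0,0,0.05,0,0,0,1],[0,0,0,0,0,0,1]]]'
python3 -c "from st import *;st()"
python3 -m pendant '[[[0,0,0.05,0,0,0,1],[0,0,0.05,0,0,0,1],[0,0,0.03,0,0,0,1],[0,0,0,0,0,0,1]]]'
python3 -c "from st import *;st()"
```

```text
clock: 8.25
position: [0.6258, -0.0129, 0.0748]
ee_rot: [0.156, 3.136, 0.0]
force: [0.7, 0.2, 1.7]
width: 0.002
t 8.25 pos [ 0.6258 -0.0129  0.0748] jig TCP [ -0.1 -91.1  74.8] turn to go/.08 [0.   0.02 0.  ] F [0.7 0.2 1.7] w 0.002 q [-0.23  0.62  0.25  1.76 -0.2   0.78  1.59]
clock: 8.58
position: [0.626, -0.0128, 0.0719]
ee_rot: [0.156, 3.136, 0.001]
force: [-6.3, 0.7, 24.6]
width: 0.009
t 8.58 pos [ 0.626  -0.0128  0.0719] jig TCP [  0.  -91.   71.9] turn to go/.08 [0.01 0.03 0.  ] F [-6.3  0.7 24.6] w 0.009 q [-0.23  0.63  0.25  1.76 -0.21  0.77  1.59]
```

The pad has hit its stop: tip height is 49.9 mm (50 expected) and the force rose to 25 N, against about 5 N to move it. I'll withdraw straight up, then back clear.

```bash
python3 -m pendant '[[[0,0,-0.15,0,0,0,1],[0,0,-0.4,0,0,0,1],[0,0,-0.7,0,0,0,1],[0,0,-0.8,0,0,0,1],[0,0,-0.8,0,0,0,1],[0,0,-0.6,0,0,0,1],[0.6,0,0,0,0,0,1],[0.8,0,0,0,0,0,1],[0.8,0,0,0,0,0,1],[0.8,0,0,0,0,0,1],[0.6,0,0,0,0,0,1],[0.4,0,0,0,0,0,1],[0,0,0,0,0,0,1],[0,0,0,0,0,0,1]]]'
python3 - <<'E'
from st import *
import cv2
st()
b=np.load("scene0.npz")
d=arm.get_image("scene");np.savez("scene7.npz",**d);cv2.imwrite("pics/scene7.png",cv2.resize(d["img"][150:250,180:330,::-1],None,fx=5.2,fy=5.2,interpolation=2))
e=arm.get_image("top");np.savez("top7.npz",**e);cv2.imwrite("pics/top7.png",cv2.resize(e["img"][150:310,165:385,::-1],None,fx=3.6,fy=3.6,interpolation=2))
for n,dd,box in (("scene",d,(195,245,180,215)),("top",e,(270,320,180,230))):
    hsv=cv2.cvtColor(dd["img"],cv2.COLOR_RGB2HSV);H,S=hsv[...,0],hsv[...,1];m=((H<6)|(H>174))&(S>130);k=np.zeros(m.shape,bool);k[box[2]:box[3],box[0]:box[1]]=1
    v,u=np.nonzero(m&k);X=np.array([(lambda c:c[0]+c[1]*z)(ray(dd,a,bb)) for a,bb,z in zip(u,v,dd["z_map"][v,u])]);print(n,len(u),"pad",np.median(X,0).round(4))
st()
E
```

```text
clock: 9.75
position: [0.4655, 0.0032, 0.2077]
ee_rot: [0.155, 3.138, 0.001]
force: [0.7, 0.4, -0.1]
width: 0.004
t 9.75 pos [0.4655 0.0032 0.2077] jig TCP [-161.3  -91.   207.7] turn to go/.08 [0.01 0.   0.01] F [ 0.7  0.4 -0.1] w 0.004 q [-0.36  0.22  0.29  2.02 -0.08  0.91  1.44]
scene 93 pad [ 0.6105 -0.0086  0.0497]
top 281 pad [ 0.6255 -0.011   0.0508]
t 9.85 pos [0.4669 0.003  0.2077] jig TCP [-159.9  -91.1  207.7] turn to go/.08 [0.   0.01 0.01] F [0.3 0.4 0.1] w 0.005 q [-0.36  0.22  0.29  2.02 -0.08  0.91  1.44]
```

View pics/scene7.png

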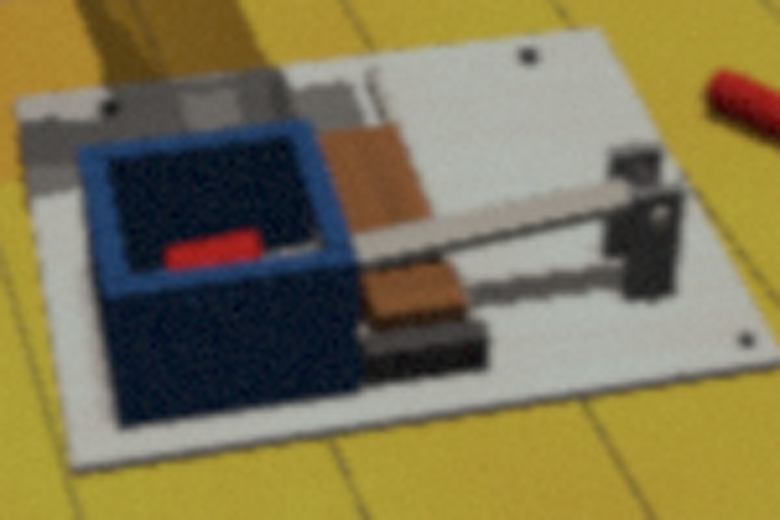

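View pics/top7.png

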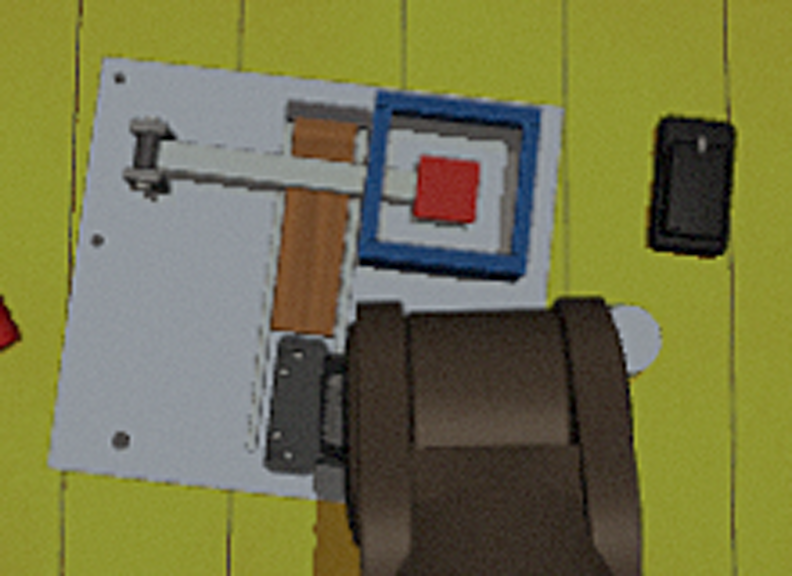

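The pad top is at 50–51 mm (fully down), the bar slopes down across the blank, and the nose is on the stop at crop (325,120). The jar and mouse haven't moved, and the hand is clear, touching nothing. Handing in.

```bash
python3 -c "from cell import arm;print(arm.sign_off())"
```

```text
the job is handed in; nothing more can be done
None
```

The blank is home against the end stop, and the lever is fully down with the hand away. I handed the job in at about 9.9 s on the robot's clock.

- **Pushing the blank:** I pushed it with the fingers shut until it would go no further, with about 17 N holding against the stop. It ended 2–3 mm short of the computed position, which is within calibration error. In both the top and scene pictures the nose touches the stop with no gap, before and after backing off.
- **Pressing the lever:** I reached straight down through the middle of the window and pressed until the force rose to 25 N with the fingertips at 49.9 mm (50 mm is fully down). After withdrawing, the pad top measured about 50–51 mm in both views.
- **Tooth in the notch:** the bar hides the tooth, so I judge it locked from the pad height and the blank's position rather than seeing it directly.
- **Other objects:** I saw no contact with the guard in the pictures, and the fingers stayed centred in the window. The jar, mouse and screwdriver look unmoved by eye, though the arm partly hid the jar in the last top picture and only the screwdriver's handle end was in frame.
- **Failed check:** the scene view's pad centre in the last check was about 15 mm off in x because the guard hid part of the pad. I took the position from the top view instead.

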